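Stack a pigment sieve set on its shaker base

TASK

Put the little sieve set together on the round grey shaker base, one piece after another from the bottom up: first the closed collecting pan, then the fine-mesh sieve, then the coarse sieve, and last the lid with the knob, each one upright and fully seated in the rim of the piece below. Leave the yellow jar, the white dropper bottle and the paint tube standing or lying where they are.

Things in the scene. Friction and masses are not known exactly. Their poses are not given: they have to be found in the camera images.
- shaker_base: Fixed round grey plinth, 88 mm diameter, with a raised bare-metal socket ring on top (74 mm outer, 61 mm inner diameter, 9 mm deep, open above) that takes the pan's 56 mm spigot with 2.5 mm play all round. Rim of the ring 30 mm above the table. Origin: centre of the underside, on the table; z up. (A fixed tray with a 50 mm high rim stands 55 mm or more from the middle of every piece.)
- pan: Collecting pan: shallow round steel cup with a plain closed floor, 66 mm outer diameter, 24 mm high, mouth 61 mm wide (wall 2.5 mm). Stands on a narrower round spigot (56 mm outer diameter, 7 mm high, tapered to 52 mm at its foot); the shoulder above it rests on the rim below. Seated, its origin is 23 mm above the base's. Origin: centre of the spigot's underside; z up; round, yaw is free. 0.12 kg.
- fine_sieve: Fine sieve: same round steel frame and spigot as the pan, 66 mm outer diameter, 32 mm high over all, its floor (7 mm above the underside) a close dark wire mesh with 3.5 mm pitch over grey. Seated on the pan its origin is 17 mm above the pan's origin. Origin: centre of the spigot's underside; z up. 0.12 kg.
- coarse_sieve: Coarse sieve: same round steel frame and spigot, 66 mm outer diameter, the tallest, 44 mm high over all, its floor (7 mm above the underside) an open grid of dark bars 10.5 mm apart that one sees through. Seated on the fine sieve its origin is 25 mm above that of the fine sieve. Origin: centre of the spigot's underside; z up. 0.14 kg.
- lid: Lid: flat steel disc, 66 mm diameter, on the same 56 mm spigot 7 mm high; disc from 7 to 11 mm above the underside, and in its middle an upright black knob, 20 mm diameter, from 11 to 38 mm above the underside. Seated on the coarse sieve its origin is 37 mm above that of the coarse sieve. Origin: centre of the spigot's underside; z up. 0.1 kg.
- yellow_jar: Bystander: low clear glass jar with something yellow in it, 52 mm diameter, 44 mm high, loose on the table. Origin: centre of its underside.
- dropper_bottle: Bystander: white dropper bottle with a pointed cap, 31 mm diameter, 89 mm high, loose, standing on the table. Origin: centre of its underside.
- paint_tube: Bystander: white paint tube with a black cap, 89 x 34 x 22 mm, loose, lying on the table. Origin: centre of its underside, x along its length.
Not all that is in view belongs to the job. Leave any red look-alike of the pan alone.

How it is judged:
By the outcome, as a careful person would: the job done as asked, in the order asked, and still so for the second after the job is handed in, with the robot touching nothing.
It also fails if it takes over 128 s, if anything falls off the work surface, if the arm or the gripper's body presses on something with over 40 N, if the wrist force passes 120 N, or if a joint passes its speed limit or range.

ROBOT

A 6-joint arm with a two-finger parallel gripper is mounted at the origin on the work surface; the furniture and walls round the work are solid. World frame = base frame: x ahead of the robot, y to its left, z up, the work surface at z = 0. Lengths are in m, angles in degrees, forces in N, time in s.
With the tool pointing down it reaches from about 0.3 to 0.775 m from the base axis. Payload 14.6 kg.
Tool frame: the origin (TCP) lies on the centre line of the jaws, within the pads' length; the fingertips stand 8 mm ahead of it and the grasp point (between the pads) lies 11 mm behind it (r.tip_reach is the distance from the TCP to the fingertips, in m); z points along the fingers, y is the line along which they close (so a half turn about z gives the same grasp; the last joint's range is limited). The gripper opens to 85 mm and grips with 20 to 120 N. Pads are 22 mm wide; open, the fingers measure 114 mm over their backs; the gripper's body (76 mm by 85 mm) begins 54 mm behind the grasp point. The pads swing forward as they close: fully open they stand 13 mm farther back than shut.
Start: joints at [60.241, 17.183, 87.147, -0, 75.671, -3.816], TCP at [0.241, 0.495, 0.239] pointing down, gripper open.
Joint ranges: [-173.82, 173.82], [-45.26, 126.66], [13.44, 144.39], [-59.66, 239.66], [0, 175.72], [-146.38, 146.38]. Speed limits (degrees/s): [127.2, 127.2, 147.25, 180, 180, 180].

INTERFACE

Orientations are given as a 3x3 rotation matrix whose columns are the frame's x, y, z axes.
In Python, from bench import observe, cams, r gives the robot as it stands. The module is installed in compiled form; this text tells all that it offers.
- The arm moves only by the tool drive_tool, never from a script. Its arguments are lists of equal length, an entry for each row: "dr": the turn, a rotation vector about the tool's x, y, z in units of 45 degrees (1.0 is 45 degrees), a list of three; "offset": the shift along the tool's x, y, z in units of 400 mm (1.0 is 400 mm), a list of three; "gripper": the opening, from -1 (shut) to 1 (fully open). A call has 1 to 20 rows; each row is the pose to reach, as a shift and turn from the pose commanded when the call began, along the tool's axes at that moment; what a row does not reach only later rows make up. A row lasts 1/12 s, in which the tool goes at most 41.7 mm and 7.16 degrees, less where a joint would pass 70% of its speed; a pose out of reach is approached as far as the arm can. A call with a number of a shift or a turn outside -1 to 1 is refused whole. A call with a gripper value outside its range is refused whole. The fingers move at their own pace and stop on an object; "squeeze" is the grip in N (left out, the last holds). Time passes only in rows, so rows that repeat a pose let the fingers close. It gives the time, the measured TCP pose, the force, the opening and the grip force at its end, in the units of the state.
- observe(): the state, without advancing time (a new reading comes with each control period).
- cams.get_image(name): name is "scene" or "top" or "wrist"; returns a dict with "image" (384x512x3 uint8, red, green, blue), "camera_matrix" (3x3 intrinsics, pixels), "R" (3x3) and "t" (3): a world point X has camera coordinates R X + t. Camera axes: x right, y down, z forward; pixel columns grow to the right and rows downward; lengths in m; the calibration is good to about 2 mm. A picture is of the moment at which its call begins. There is no depth.
- r.finish_job(): hands the job in; it is judged then, once.
The state is a dict: "time": time; "qpos": joint angles; "dq": joint speeds; "tau": joint torques, N m; "ee_pos": TCP position; "tcp_rot": TCP orientation; "force": force on the tool from outside, world axes, zero at the start; "ft_torque": the same for the moment, N m; "width": finger opening in m; "finger_force": force on a finger pad.
Only numpy, scipy, OpenCV 4.12 (cv2) and the standard library are available. Lean on these libraries where they do the work, as an engineer would, in place of code of your own. Each camera call takes 0.05 s, during which the arm holds its last target. There are 200 camera calls.

## Working session

There is one attempt and no reset: what is moved stays moved. The work goes in short steps, Python scripts to look and compute and a tool call to move; the robot and the scene stay as the last step left them, time stands still between calls to the robot, and variables do not carry over. Pictures are saved under pics/ and viewed, at most 14 in all, crops included, and the job is handed in when it is done.

Besides the shell and the picture viewer there is one more tool, called after "Call:" as a command line: name --argument value ..., lists and objects as JSON in quotes. drive_tool: Moves the arm, as the interface text tells. Its arguments: {"type":"object","properties":{"dr":{"type":"array"},"offset":{"type":"array"},"gripper":{"type":"array"},"squeeze":{"type":"number"}},"required":["dr","offset","gripper"]}

```bash
mkdir -p pics; python3 - <<'E'
from bench import observe,cams,r
import cv2,numpy as np
s=observe();print(s)
for n in("top","scene"):
    d=cams.get_image(n);cv2.imwrite(f"pics/{n}0.png",cv2.resize(d["image"][:,:,::-1],(800,600),interpolation=cv2.INTER_CUBIC))
    print(n,d["camera_matrix"],d["R"],d["t"])
    np.savez(f"{n}0.npz",**d)
E
```

```text
{'time': 0.0, 'qpos': array([ 6.02405808e+01,  1.72166169e+01,  8.71803295e+01,  8.94757613e-04,
        7.56708122e+01, -3.81549532e+00]), 'dq': array([-0.05100389,  0.01907257, -0.07590838, -0.06405071, -0.02503862,
        0.00529267]), 'tau': array([-1.75237137e-04, -5.43506134e+01, -3.61791337e+01, -4.00415146e-06,
        3.94998671e-03,  3.81922428e-05]), 'ee_pos': array([0.24050385, 0.49437807, 0.23871163]), 'tcp_rot': array([[-8.99220932e-01,  4.37494406e-01, -6.00134080e-04],
       [ 4.37494807e-01,  8.99220359e-01, -1.01913306e-03],
       [ 9.37877691e-05, -1.17898133e-03, -9.99999301e-01]]), 'force': array([ 0.59510338,  0.24328705, -0.01217845]), 'ft_torque': array([ 0.04438112, -0.01483177,  0.00991154]), 'finger_force': 0.0, 'width': 0.08529848817275068}
top [[440.54259191   0.         256.04751022]
 [  0.         440.54259191 198.67108139]
 [  0.           0.           1.        ]] [[ 0.01997875 -0.99976474  0.0084446 ]
 [-0.99880917 -0.02033424 -0.04434806]
 [ 0.04450934 -0.00754853 -0.99898045]] [-0.09037968  0.43161589  1.35704096]
scene [[395.94590508   0.         253.97459332]
 [  0.         395.94590508 192.9982348 ]
 [  0.           0.           1.        ]] [[ 0.83223487 -0.5544217   0.00130328]
 [-0.40229948 -0.60550044 -0.6866763 ]
 [ 0.38149738  0.57095165 -0.72696215]] [-0.42311304  0.14202206  1.00648979]
```

View pics/top0.png

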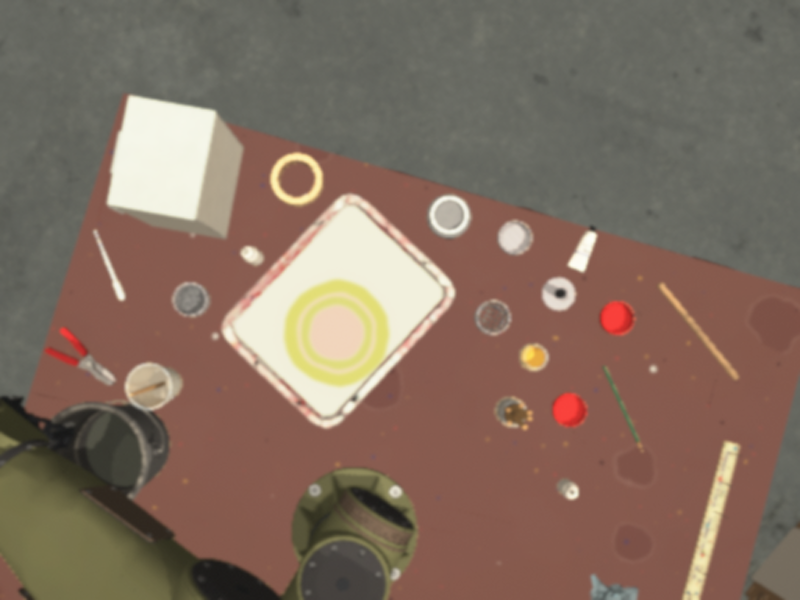

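View pics/scene0.png

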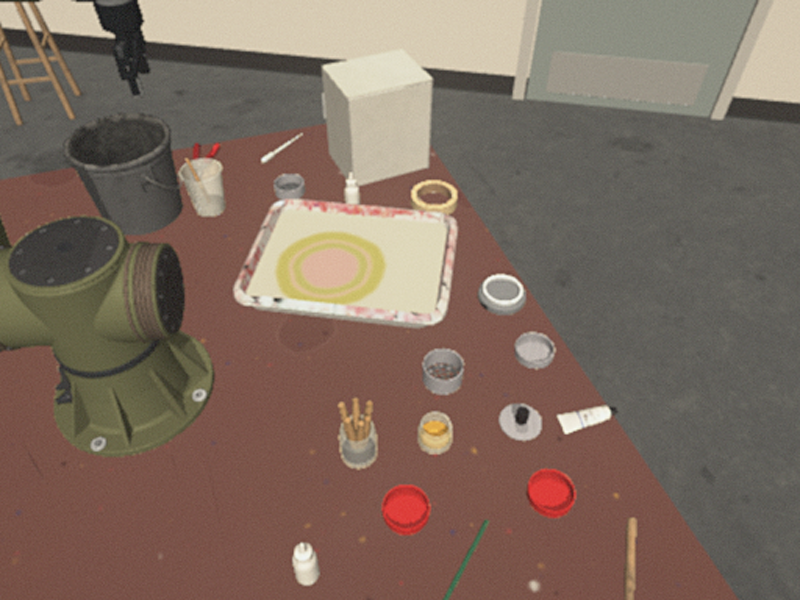

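The top view shows the base at (449,215), a probable pan at (515,237), the lid at (558,294), a coarse-sieve candidate at (493,317) and a fine-sieve candidate at (190,299). Possible confusions are the two red look-alikes at (617,318) and (570,410), the brush cup at (513,412), the tape ring at (297,179) and the jar at (534,357). I'll check the choice in a close crop.

```bash
cat > h.py <<'E'
import numpy as np,cv2
def ray(d,u,v,z):
    K,R,t=d["camera_matrix"],d["R"],d["t"]
    w=R.T@np.linalg.solve(K,[u,v,1.]); c=-R.T@t
    return c+w*(z-c[2])/w[2]
def proj(d,X):
    p=(d["R"]@np.atleast_2d(X).T).T+d["t"]; p=p@d["camera_matrix"].T
    return p[:,:2]/p[:,2:]
def circ(c,rad,z,n=90):
    a=np.linspace(0,2*np.pi,n,endpoint=False)
    return np.c_[c[0]+rad*np.cos(a),c[1]+rad*np.sin(a),np.full(n,z)]
E
python3 - <<'E'
from h import *
T=dict(np.load("top0.npz"));S=dict(np.load("scene0.npz"))
P=dict(base=(449,215,.03),pan=(515,237,.024),coarse=(493,317,.044),fine=(190,299,.032),lid=(558,294,.011),jar=(534,357,.04))
rows=[[],[]]
for n,(u,v,z) in P.items():
    X=ray(T,u/1.5625,v/1.5625,z);print(n,X.round(4),np.hypot(*X[:2]).round(3),proj(S,X)*1.5625)
    for i,(d,q) in enumerate(((T,(u/1.5625,v/1.5625)),(S,proj(S,X)[0]))):
        M=np.float32([[7,0,66-7*q[0]],[0,7,66-7*q[1]]]) if 0 else np.float32([[6,0,100-6*q[0]],[0,6,100-6*q[1]]])
        rows[i].append(cv2.warpAffine(d["image"][:,:,::-1],M,(200,200),flags=cv2.INTER_CUBIC))
a=[np.hstack(r[:4]) for r in rows]; b=np.hstack(rows[0][4:]+rows[1][4:])
cv2.imwrite("pics/crops0.png",np.vstack(a+[b]))
E
```

```text
base [ 0.6226 -0.1741  0.03  ] 0.646 [[502.39622798 288.55271534]]
pan [ 0.5827 -0.3059  0.024 ] 0.658 [[534.94687397 347.12366941]]
coarse [ 0.4227 -0.2617  0.044 ] 0.497 [[443.15988034 364.40342465]]
fine [0.4463 0.3286 0.032 ] 0.554 [[288.98186067 182.32655055]]
lid [ 0.4724 -0.3953  0.011 ] 0.616 [[519.6612456  420.84275545]]
jar [ 0.3469 -0.343   0.04  ] 0.488 [[434.58945022 425.20597066]]
```

View pics/crops0.png

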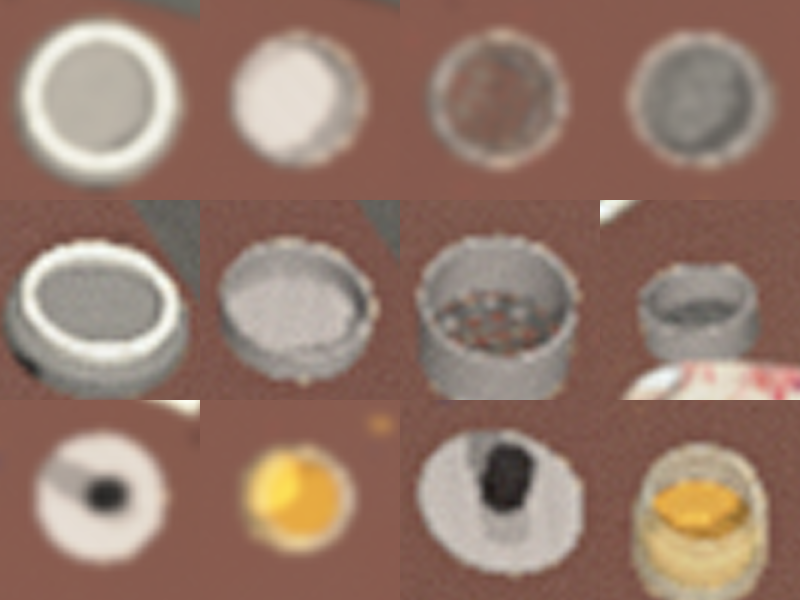

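The crops confirm the pieces: plain-floor cup is the pan (0.583,-0.306), open grid is the coarse sieve, closed dark mesh is the fine sieve, and the knobbed disc is the lid. I'm moving to a view over the base and pan.

Call:
drive_tool --dr '[[0,0,0],[0,0,0],[0,0,0],[0,0,0],[0,0,0],[0,0,0],[0,0,0],[0,0,0],[0,0,0],[0,0,0],[0,0,0],[0,0,0]]' --offset '[[-0.8,-0.63,-0.15],[-0.8,-0.63,-0.15],[-0.8,-0.63,-0.15],[-0.8,-0.63,-0.15],[-0.8,-0.63,-0.15],[-0.8,-0.63,-0.15],[-0.8,-0.63,-0.15],[-0.8,-0.63,-0.15],[-0.8,-0.63,-0.15],[-0.8,-0.63,-0.15],[-0.8,-0.63,-0.15],[-0.8,-0.63,-0.15]]' --gripper '[1,1,1,1,1,1,1,1,1,1,1,1]' --squeeze 40

```text
time: 1.1
ee_pos: [0.4186, 0.1266, 0.2992]
tcp_rot: [[-0.898, 0.441, -0.0], [0.441, 0.898, 0.0], [0.0, -0.0, -1.0]]
force: [0.0, 0.9, -0.2]
width: 0.0852
finger_force: 0.0
```

Call:
drive_tool --dr '[[0,0,0],[0,0,0],[0,0,0],[0,0,0],[0,0,0],[0,0,0],[0,0,0],[0,0,0],[0,0,0],[0,0,0],[0,0,0],[0,0,0],[0,0,0],[0,0,0]]' --offset '[[-0.8,-0.63,0],[-0.8,-0.63,0],[-0.8,-0.63,0],[-0.8,-0.63,0],[-0.8,-0.63,0],[-0.8,-0.63,0],[-0.8,-0.63,0],[-0.8,-0.63,0],[-0.8,-0.63,0],[-0.8,-0.63,0],[-0.8,-0.63,0],[-0.8,-0.63,0],[-0.8,-0.63,0],[-0.8,-0.63,0]]' --gripper '[1,1,1,1,1,1,1,1,1,1,1,1,1,1]'

```text
time: 2.27
ee_pos: [0.5958, -0.2369, 0.2995]
tcp_rot: [[-0.9, 0.436, 0.0], [0.436, 0.9, 0.0], [-0.0, 0.0, -1.0]]
force: [-0.1, -0.1, 0.6]
width: 0.0852
finger_force: 0.0
```

```bash
python3 - <<'E'
from bench import observe,cams,r
from h import *
s=observe();print(s["time"],s["ee_pos"],s["tcp_rot"],s["qpos"],s["width"])
d=cams.get_image("wrist");np.savez("w1.npz",**d);print(d)if 0 else print(d["camera_matrix"],d["R"],d["t"],-d["R"].T@d["t"])
cv2.imwrite("pics/w1.png",cv2.resize(d["image"][:,:,::-1],(800,600)))
E
```

```text
2.2667 [ 0.59575998 -0.23686187  0.2995399 ] [[-9.00037246e-01  4.35812957e-01  1.50628390e-04]
 [ 4.35812972e-01  9.00037246e-01  9.19926077e-05]
 [-9.54795912e-05  1.48442580e-04 -9.99999984e-01]] [-2.49575250e+01  2.73560985e+01  6.53034975e+01  8.42927721e-03
  8.73348036e+01 -8.91208809e+01] 0.08522914662810234
[[312.36084892   0.         260.48996995]
 [  0.         312.36084892 193.69524536]
 [  0.           0.           1.        ]] [[ 4.35734654e-01  9.00075079e-01  4.05512798e-04]
 [ 8.59161468e-01 -4.16062203e-01  2.97882217e-01]
 [ 2.68285078e-01 -1.29449204e-01 -9.54602546e-01]] [-0.04640979 -0.66657631  0.24729536] [ 0.52657338 -0.20355273  0.43464883]
```

View pics/w1.png

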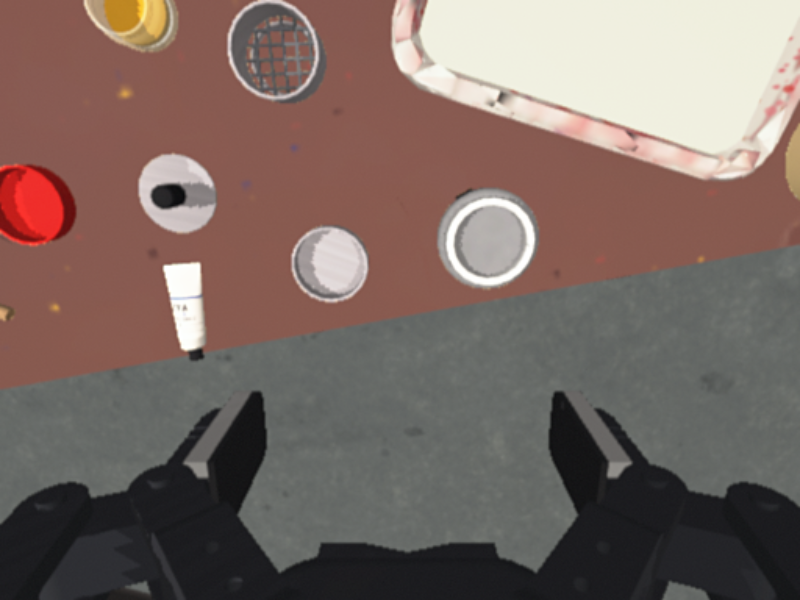

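The wrist view at 800×600 shows the base (488,238), pan (330,263), lid (177,194, knob up) and coarse sieve (275,50). I'm fitting their circles with known radii and heights in all three cameras.

```bash
cat >> h.py <<'E'
from scipy.optimize import minimize
from scipy.ndimage import map_coordinates
def fit(d,x0,edges,span=.012):
    g=cv2.resize(d["image"],None,fx=3,fy=3,interpolation=cv2.INTER_CUBIC)
    g=cv2.GaussianBlur(g,(0,0),1.5).astype(float)
    m=np.sqrt(sum(cv2.Sobel(g,cv2.CV_64F,1,0)[...,k]**2+cv2.Sobel(g,cv2.CV_64F,0,1)[...,k]**2 for k in range(3)))
    def f(c):
        s=0
        for rad,z in edges:
            p=proj(d,circ(c,rad,z))*3+1
            s-=np.sqrt(map_coordinates(m,[p[:,1],p[:,0]],order=1)).mean()
        return s
    G=np.arange(-span,span+1e-9,.002)
    b=min(((f((x0[0]+a,x0[1]+e)),x0[0]+a,x0[1]+e) for a in G for e in G))
    o=minimize(f,b[1:],method="Nelder-Mead",options=dict(initial_simplex=[[b[1],b[2]],[b[1]+.001,b[2]],[b[1],b[2]+.001]],xatol=1e-5))
    return o.x,o.fun
E={"base":[(.037,.03),(.0305,.03)],"pan":[(.033,.024),(.0305,.024)],"coarse":[(.033,.044),(.0305,.044)],"fine":[(.033,.032),(.0305,.032)],"lid":[(.033,.011)]}
X0=dict(base=(.6226,-.1741),pan=(.5827,-.3059),coarse=(.4227,-.2617),fine=(.4463,.3286),lid=(.4724,-.3953))
E
python3 - <<'E'
from h import *
for f in("w1","top0","scene0"):
    d=dict(np.load(f+".npz"))
    for n in E:
        if f=="w1" and n=="fine":continue
        x,s=fit(d,X0[n],E[n]);print(f,n,(x*1000).round(1),round(s,2))
E
```

```text
w1 base [ 622.5 -173. ] -31.97
w1 pan [ 581.7 -304.8] -27.33
w1 coarse [ 422.1 -260.8] -31.08
w1 lid [ 472.9 -394.9] -14.62
top0 base [ 624.2 -173.5] -24.49
top0 pan [ 582.5 -306.3] -19.58
top0 coarse [ 421.  -257.5] -16.59
top0 fine [450.1 333.1] -18.0
top0 lid [ 474.1 -395.5] -13.6
scene0 base [ 623.  -173.2] -30.25
scene0 pan [ 583.6 -301.4] -20.59
scene0 coarse [ 423.9 -257.7] -21.66
scene0 fine [447.8 335.3] -20.37
scene0 lid [ 473.  -395.3] -14.35
```

Call:
drive_tool --dr '[[0,0,0],[0,0,0],[0,0,0],[0,0,0],[0,0,0],[0,0,0],[0,0,0]]' --offset '[[-0.044,-0.168,0.35],[-0.044,-0.168,0.35],[-0.044,-0.168,0.35],[-0.044,-0.168,0.35],[-0.044,-0.168,0.35],[-0.044,-0.168,0.35],[-0.044,-0.168,0.35]]' --gripper '[1,1,1,1,1,1,1]'

```text
time: 2.9
ee_pos: [0.583, -0.306, 0.1618]
tcp_rot: [[-0.9, 0.437, 0.003], [0.437, 0.9, -0.001], [-0.003, -0.0, -1.0]]
force: [-0.8, -0.1, 1.0]
width: 0.0853
finger_force: 0.0
```

```bash
cat >> h.py <<'E'
def go(s,xyz):
    "offset units from measured pose to world xyz"
    return (s["tcp_rot"].T@(np.array(xyz)-s["ee_pos"])/.4).round(4)
E
python3 - <<'E'
from bench import observe,cams,r
from h import *
s=observe();d=cams.get_image("wrist");np.savez("w2.npz",**d)
x,f=fit(d,(.582,-.305),E["pan"]);print(s["time"],s["ee_pos"],x,f,go(s,(*x,.010)))
print(fit(d,(.6225,-.173),E["base"]))
E
```

```text
2.9 [ 0.58304116 -0.30595975  0.16177947] [ 0.58188028 -0.30493905] -29.75677426742735 [0.0049 0.001  0.3794]
(array([ 0.62264612, -0.17316495]), np.float64(-26.912507920378353))
```

Call:
drive_tool --dr '[[0,0,0],[0,0,0],[0,0,0],[0,0,0],[0,0,0],[0,0,0],[0,0,0],[0,0,0],[0,0,0],[0,0,0],[0,0,0],[0,0,0],[0,0,0],[0,0,0]]' --offset '[[0.003,0.001,0.1],[0.003,0.001,0.2],[0.003,0.001,0.28],[0.003,0.001,0.34],[0.003,0.001,0.374],[0.003,0.001,0.374],[0.003,0.001,0.374],[0.003,0.001,0.374],[0.003,0.001,0.374],[0.003,0.001,0.374],[0.003,0.001,0.374],[0.003,0.001,0.374],[0.003,0.001,0.374],[0.003,0.001,0.374]]' --gripper '[1,1,1,1,1,1,1,0,0,0,0,0,0,0]' --squeeze 40

```text
time: 4.12
ee_pos: [0.5823, -0.3065, 0.0129]
tcp_rot: [[-0.899, 0.437, 0.004], [0.437, 0.899, -0.002], [-0.004, -0.0, -1.0]]
force: [-1.9, 1.9, 11.3]
width: 0.0649
finger_force: 41.5
```

```bash
python3 - <<'E'
from bench import observe,cams,r
from h import *
s=observe();d=cams.get_image("wrist");np.savez("w3.npz",**d)
print(s["ee_pos"],s["width"],s["finger_force"],s["force"],fit(d,(.582,-.305),E["pan"],.006))
cv2.imwrite("pics/w3.png",d["image"][:,:,::-1])
E
```

```text
[ 0.58232823 -0.30654549  0.01285792] 0.06485172576388713 41.45553970243782 [-1.94945646  1.92027005 11.29966822] (array([ 0.58154353, -0.30627494]), np.float64(-25.808541991002052))
```

View pics/w3.png

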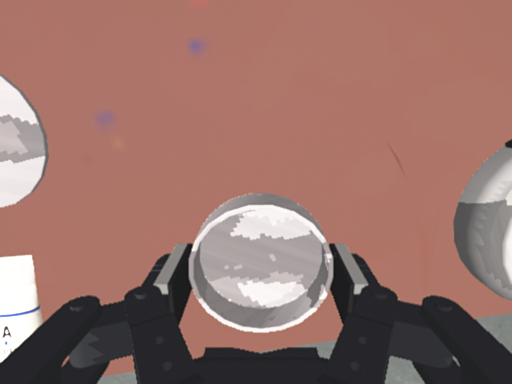

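The pan is held between the pads (261,262) with a 65 mm opening. I'm lifting it and carrying it over the base.

Call:
drive_tool --dr '[[0,0,0],[0,0,0],[0,0,0],[0,0,0],[0,0,0],[0,0,0],[0,0,0],[0,0,0],[0,0,0],[0,0,0],[0,0,0],[0,0,0]]' --offset '[[0,0,-0.05],[0,0,-0.14],[0,0,-0.22],[0.01,0.06,-0.22],[0.025,0.15,-0.22],[0.037,0.24,-0.22],[0.048,0.31,-0.22],[0.053,0.344,-0.22],[0.053,0.344,-0.22],[0.053,0.344,-0.22],[0.053,0.344,-0.22],[0.053,0.344,-0.22]]' --gripper '[0,0,0,0,0,0,0,0,0,0,0,0]'

```text
time: 5.17
ee_pos: [0.622, -0.1743, 0.098]
tcp_rot: [[-0.899, 0.439, 0.0], [0.439, 0.899, -0.0], [-0.0, -0.0, -1.0]]
force: [-0.4, 0.2, -1.1]
width: 0.065
finger_force: 44.9
```

```bash
python3 - <<'E'
from bench import observe,cams,r
from h import *
s=observe();d=cams.get_image("wrist");np.savez("w4.npz",**d)
z=s["ee_pos"][2]-.0129
x=fit(d,s["ee_pos"],[(.033,.024+z),(.0305,.024+z)],.006)
print(s["ee_pos"],s["width"],s["finger_force"],s["force"],x,fit(d,(.6226,-.1731),E["base"],.006))
print(go(s,(*(s["ee_pos"][:2]+[.6226,-.1731]-x[0]),.036)))
cv2.imwrite("pics/w4.png",d["image"][:,:,::-1])
E
```

```text
[ 0.62200477 -0.17425816  0.09795458] 0.065023366433006 44.9376320047304 [-0.36056243  0.21685431 -1.12830446] (array([ 0.62114111, -0.17397588]), np.float64(-22.6343479422824)) (array([ 0.62283474, -0.17307582]), np.float64(-16.77932953346557))
[-0.0023  0.0036  0.1549]
```

View pics/w4.png

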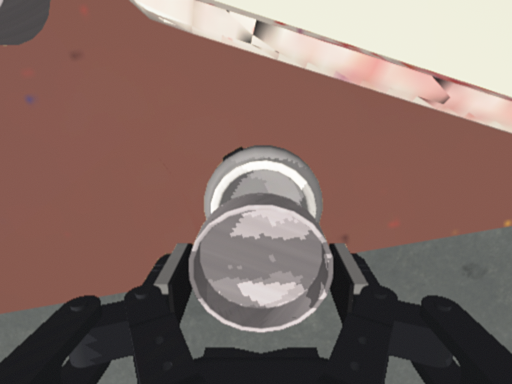

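The pan at (261,265) sits level in the grip above the base ring, which is centred at about (264,195). I'm lowering it gently.

Call:
drive_tool --dr '[[0,0,0],[0,0,0],[0,0,0],[0,0,0],[0,0,0],[0,0,0],[0,0,0],[0,0,0]]' --offset '[[-0.003,0.004,0.05],[-0.003,0.004,0.1],[-0.003,0.004,0.115],[-0.003,0.004,0.13],[-0.003,0.004,0.14],[-0.003,0.004,0.148],[-0.003,0.004,0.15],[-0.003,0.004,0.15]]' --gripper '[0,0,0,0,0,0,0,0]'

```text
time: 5.88
ee_pos: [0.6242, -0.1721, 0.0381]
tcp_rot: [[-0.899, 0.438, 0.001], [0.438, 0.899, -0.0], [-0.001, 0.0, -1.0]]
force: [0.4, 0.7, -1.5]
width: 0.0652
finger_force: 44.9
```

Call:
drive_tool --dr '[[0,0,0],[0,0,0],[0,0,0],[0,0,0],[0,0,0],[0,0,0],[0,0,0],[0,0,0],[0,0,0],[0,0,0],[0,0,0],[0,0,0],[0,0,0]]' --offset '[[0,0,0.003],[0,0,0.006],[0,0,0.006],[0,0,0.006],[0,0,0.006],[0,0,0.006],[0,0,0.006],[0,0,-0.05],[0,0,-0.15],[0,0,-0.25],[0,0,-0.3],[0,0,-0.3],[0,0,-0.3]]' --gripper '[0,0,0,1,1,1,1,1,1,1,1,1,1]'

```text
time: 6.97
ee_pos: [0.6244, -0.1721, 0.1587]
tcp_rot: [[-0.899, 0.437, 0.002], [0.437, 0.899, -0.001], [-0.002, 0.0, -1.0]]
force: [-0.1, -0.3, 0.0]
width: 0.0854
finger_force: 0.0
```

```bash
python3 - <<'E'
from bench import observe,cams,r
from h import *
s=observe();d=cams.get_image("wrist");np.savez("w5.npz",**d)
for z in(.045,.047,.049,.051): print(z,fit(d,(.6226,-.1731),[(.033,z),(.0305,z)],.006))
print(s["ee_pos"],s["force"],s["tcp_rot"])
print("fine",go(s,(.449,.330,.24)))
cv2.imwrite("pics/w5.png",d["image"][:,:,::-1])
E
```

```text
0.045 (array([ 0.62343327, -0.16971771]), np.float64(-21.658719095762926))
0.047 (array([ 0.62299509, -0.17197125]), np.float64(-25.660045942999496))
0.049 (array([ 0.6214284, -0.1710029]), np.float64(-25.229886739097125))
0.051 (array([ 0.62077184, -0.17089994]), np.float64(-26.241062999331852))
[ 0.62435517 -0.17205118  0.15872355] [-0.08828933 -0.28141856  0.04873857] [[-8.99231871e-01  4.37467691e-01  2.01533824e-03]
 [ 4.37467176e-01  8.99234097e-01 -7.13324379e-04]
 [-2.12431723e-03  2.40200313e-04 -9.99997715e-01]]
fine [ 0.9429  0.9369 -0.205 ]
```

View pics/w5.png

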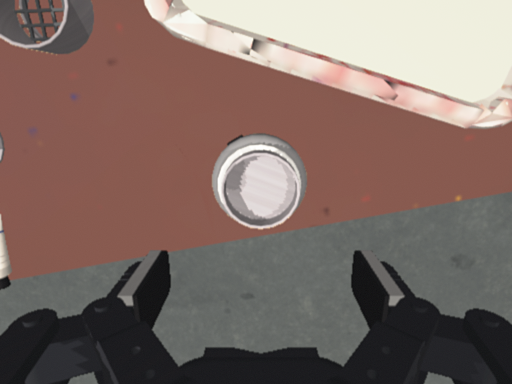

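The pan sits flush on the ring at (262,183), with the white ring showing evenly around it. Now for the fine sieve.

Call:
drive_tool --dr '[[0,0,0],[0,0,0],[0,0,0],[0,0,0],[0,0,0],[0,0,0],[0,0,0],[0,0,0],[0,0,0],[0,0,0],[0,0,0],[0,0,0],[0,0,0],[0,0,0],[0,0,0],[0,0,0],[0,0,0]]' --offset '[[0.0,0.0,-0.1],[0.943,0.937,-0.1],[0.943,0.937,-0.1],[0.943,0.937,-0.1],[0.943,0.937,-0.1],[0.943,0.937,-0.1],[0.943,0.937,-0.1],[0.943,0.937,-0.1],[0.943,0.937,-0.1],[0.943,0.937,-0.1],[0.943,0.937,-0.1],[0.943,0.937,-0.1],[0.943,0.937,-0.1],[0.943,0.937,-0.1],[0.943,0.937,-0.1],[0.943,0.937,-0.1],[0.943,0.937,-0.1]]' --gripper '[1,1,1,1,1,1,1,1,1,1,1,1,1,1,1,1,1]'

```text
time: 8.43
ee_pos: [0.4486, 0.3296, 0.1964]
tcp_rot: [[-0.899, 0.437, -0.002], [0.437, 0.899, -0.001], [0.001, -0.002, -1.0]]
force: [-0.3, -0.1, -0.2]
width: 0.0854
finger_force: 0.0
```

```bash
python3 - <<'E'
from bench import observe,cams,r
from h import *
s=observe();d=cams.get_image("wrist");np.savez("w6.npz",**d)
x,f=fit(d,(.449,.332),E["fine"]);print(s["time"],s["ee_pos"],s["tcp_rot"][:,2],x,f,go(s,(*x,.016)),proj(d,[*x,.032]))
cv2.imwrite("pics/w6.png",d["image"][:,:,::-1])
E
```

```text
8.4333 [0.44859529 0.32960124 0.1963852 ] [-0.00182335 -0.00136892 -0.9999974 ] [0.44498925 0.33032829] -31.23523962925095 [ 0.0084 -0.0014  0.451 ] [[259.95028389 174.23070301]]
```

View pics/w6.png

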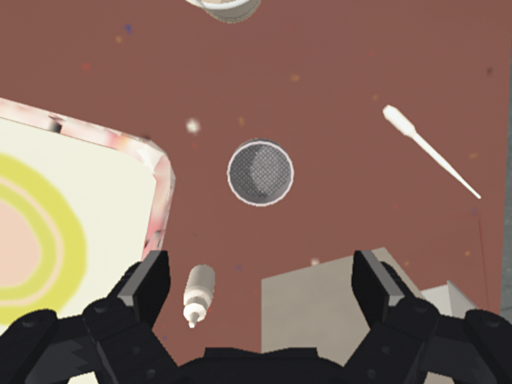

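The fine sieve, with its close mesh, is at (260,174) and the sides are clear. I'm descending and gripping.

Call:
drive_tool --dr '[[0,0,0],[0,0,0],[0,0,0],[0,0,0],[0,0,0],[0,0,0],[0,0,0],[0,0,0],[0,0,0],[0,0,0],[0,0,0],[0,0,0],[0,0,0],[0,0,0],[0,0,0]]' --offset '[[0.008,-0.001,0.1],[0.008,-0.001,0.2],[0.008,-0.001,0.29],[0.008,-0.001,0.37],[0.008,-0.001,0.42],[0.008,-0.001,0.45],[0.008,-0.001,0.45],[0.008,-0.001,0.45],[0.008,-0.001,0.45],[0.008,-0.001,0.45],[0.008,-0.001,0.45],[0.008,-0.001,0.45],[0.008,-0.001,0.45],[0.008,-0.001,0.45],[0.008,-0.001,0.45]]' --gripper '[1,1,1,1,1,1,1,1,0,0,0,0,0,0,0]'

```text
time: 9.73
ee_pos: [0.4467, 0.3316, 0.0199]
tcp_rot: [[-0.899, 0.438, 0.003], [0.438, 0.899, 0.002], [-0.002, 0.003, -1.0]]
force: [-1.6, -2.7, 8.7]
width: 0.0649
finger_force: 41.8
```

```bash
python3 - <<'E'
from bench import observe,cams,r
from h import *
s=observe();d=cams.get_image("wrist");np.savez("w7.npz",**d)
x,f=fit(d,s["ee_pos"],E["fine"],.006)
print(s["ee_pos"],s["force"],x,f,"off",x-s["ee_pos"][:2],go(s,(*(s["ee_pos"][:2]+[.6228,-.1722]-x),.13)))
E
```

```text
[0.44674453 0.33158019 0.0198678 ] [-1.60542604 -2.72041591  8.7216938 ] [0.44585558 0.33181305] -28.489983902366273 off [-0.00088895  0.00023287] [-0.9496 -0.9388 -0.2761]
```

Call:
drive_tool --dr '[[0,0,0],[0,0,0],[0,0,0],[0,0,0],[0,0,0],[0,0,0],[0,0,0],[0,0,0],[0,0,0],[0,0,0],[0,0,0],[0,0,0],[0,0,0],[0,0,0],[0,0,0],[0,0,0],[0,0,0],[0,0,0],[0,0,0],[0,0,0]]' --offset '[[0,0,-0.06],[0,0,-0.16],[0,0,-0.25],[-0.03,-0.03,-0.276],[-0.1,-0.1,-0.276],[-0.17,-0.17,-0.276],[-0.24,-0.24,-0.276],[-0.31,-0.31,-0.276],[-0.38,-0.38,-0.276],[-0.45,-0.45,-0.276],[-0.52,-0.52,-0.276],[-0.59,-0.59,-0.276],[-0.66,-0.66,-0.276],[-0.73,-0.73,-0.276],[-0.8,-0.8,-0.276],[-0.86,-0.86,-0.276],[-0.92,-0.91,-0.276],[-0.95,-0.939,-0.276],[-0.95,-0.939,-0.276],[-0.95,-0.939,-0.276]]' --gripper '[0,0,0,0,0,0,0,0,0,0,0,0,0,0,0,0,0,0,0,0]'

```text
time: 11.45
ee_pos: [0.6232, -0.1735, 0.1287]
tcp_rot: [[-0.899, 0.439, 0.001], [0.439, 0.899, -0.0], [-0.001, 0.0, -1.0]]
force: [0.5, 1.7, -1.1]
width: 0.0645
finger_force: 45.5
```

```bash
python3 - <<'E'
from bench import observe,cams,r
from h import *
s=observe();d=cams.get_image("wrist");np.savez("w8.npz",**d)
z=s["ee_pos"][2]-.0199+.032
x,f=fit(d,s["ee_pos"],[(.033,z),(.0305,z)],.006)
print(s["ee_pos"],s["width"],s["finger_force"],x,f,go(s,(*(s["ee_pos"][:2]+[.6228,-.1722]-x),.06)))
print(fit(d,(.6226,-.1731),[(.037,.03)],.004))
E
```

```text
[ 0.62315353 -0.17354382  0.12867023] 0.0645348474605341 45.45639870688319 [ 0.62223307 -0.17318381] -25.125310591964308 [-1.000e-04  2.800e-03  1.717e-01]
(array([ 0.62312063, -0.17277351]), np.float64(-10.688936340362552))
```

Call:
drive_tool --dr '[[0,0,0],[0,0,0],[0,0,0],[0,0,0],[0,0,0],[0,0,0],[0,0,0],[0,0,0],[0,0,0]]' --offset '[[0,0.004,0.05],[0,0.004,0.1],[0,0.004,0.125],[0,0.004,0.14],[0,0.004,0.15],[0,0.004,0.158],[0,0.004,0.165],[0,0.004,0.17],[0,0.004,0.17]]' --gripper '[0,0,0,0,0,0,0,0,0]'

```text
time: 12.25
ee_pos: [0.6239, -0.1714, 0.0602]
tcp_rot: [[-0.899, 0.438, 0.0], [0.438, 0.899, -0.0], [-0.0, 0.0, -1.0]]
force: [1.3, -0.0, -2.1]
width: 0.0646
finger_force: 45.5
```

Call:
drive_tool --dr '[[0,0,0],[0,0,0],[0,0,0],[0,0,0]]' --offset '[[0,0,0.002],[0,0,0.004],[0,0,0.005],[0,0,0.005]]' --gripper '[0,0,0,0]'

```text
time: 12.58
ee_pos: [0.6243, -0.1715, 0.0597]
tcp_rot: [[-0.899, 0.437, 0.001], [0.437, 0.899, -0.0], [-0.001, 0.0, -1.0]]
force: [-6.2, 1.2, 10.4]
width: 0.0649
finger_force: 46.4
```

Call:
drive_tool --dr '[[0,0,0],[0,0,0],[0,0,0],[0,0,0],[0,0,0],[0,0,0],[0,0,0],[0,0,0],[0,0,0],[0,0,0]]' --offset '[[0,0,0],[0,0,0],[0,0,0],[0,0,0],[0,0,-0.05],[0,0,-0.15],[0,0,-0.25],[0,0,-0.3],[0,0,-0.3],[0,0,-0.3]]' --gripper '[1,1,1,1,1,1,1,1,1,1]'

```text
time: 13.42
ee_pos: [0.6242, -0.1715, 0.179]
tcp_rot: [[-0.899, 0.438, 0.002], [0.438, 0.899, -0.001], [-0.002, 0.0, -1.0]]
force: [-0.1, -0.8, -0.7]
width: 0.0855
finger_force: 0.0
```

```bash
python3 - <<'E'
from bench import observe,cams,r
from h import *
s=observe();d=cams.get_image("wrist");np.savez("w9.npz",**d)
for z in(.068,.070,.072,.074,.076): print(z,fit(d,(.6232,-.172),[(.033,z),(.0305,z)],.006))
print(s["ee_pos"],s["force"])
print("coarse",go(s,(.422,-.2605,.2)))
cv2.imwrite("pics/w9.png",d["image"][:,:,::-1])
E
```

```text
0.068 (array([ 0.62395709, -0.17172269]), np.float64(-29.71883680957987))
0.07 (array([ 0.62340969, -0.17148322]), np.float64(-30.163224995163347))
0.072 (array([ 0.62283599, -0.17123134]), np.float64(-28.888746235786677))
0.074 (array([ 0.62222791, -0.17094118]), np.float64(-26.046466420226846))
0.076 (array([ 0.62060512, -0.16988963]), np.float64(-24.633883057334007))
[ 0.62416286 -0.1715377   0.17904645] [-0.13574823 -0.78287943 -0.67009001]
coarse [ 0.3571 -0.4211 -0.0532]
```

View pics/w9.png

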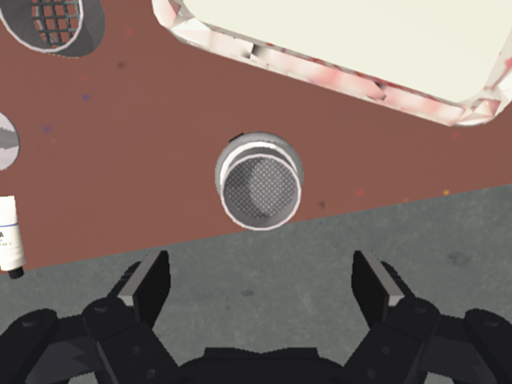

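The fine sieve is seated on the pan, level, at (261,190). On to the coarse sieve.

Call:
drive_tool --dr '[[0,0,0],[0,0,0],[0,0,0],[0,0,0],[0,0,0],[0,0,0],[0,0,0],[0,0,0],[0,0,0]]' --offset '[[0.357,-0.421,-0.05],[0.357,-0.421,-0.05],[0.357,-0.421,-0.05],[0.357,-0.421,-0.05],[0.357,-0.421,-0.05],[0.357,-0.421,-0.05],[0.357,-0.421,-0.05],[0.357,-0.421,-0.05],[0.357,-0.421,-0.05]]' --gripper '[1,1,1,1,1,1,1,1,1]'

```text
time: 14.22
ee_pos: [0.4223, -0.26, 0.1973]
tcp_rot: [[-0.899, 0.437, -0.001], [0.437, 0.899, 0.001], [0.001, 0.0, -1.0]]
force: [0.4, 0.5, -0.2]
width: 0.0855
finger_force: 0.0
```

```bash
python3 - <<'E'
from bench import observe,cams,r
from h import *
s=observe();d=cams.get_image("wrist");np.savez("w10.npz",**d)
x,f=fit(d,(.422,-.2605),E["coarse"]);print(s["ee_pos"],s["qpos"],x,f,go(s,(*x,.027)),proj(d,[*x,.044]))
cv2.imwrite("pics/w10.png",d["image"][:,:,::-1])
E
```

```text
[ 0.42229315 -0.26001636  0.19726565] [-3.58580037e+01  1.26587695e+01  9.86928530e+01  8.94730706e-03
  6.87176774e+01 -9.99348110e+01] [ 0.42213582 -0.26085243] -30.987934420004606 [-0.0011 -0.0022  0.4257] [[259.63252366 180.92711548]]
```

View pics/w10.png

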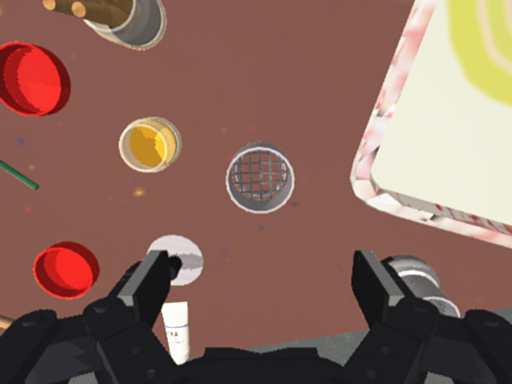

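The coarse sieve's open grid is at (260,181). The jar (150,145) clears the left finger.

Call:
drive_tool --dr '[[0,0,0],[0,0,0],[0,0,0],[0,0,0],[0,0,0],[0,0,0],[0,0,0],[0,0,0],[0,0,0],[0,0,0],[0,0,0],[0,0,0],[0,0,0],[0,0,0],[0,0,0]]' --offset '[[-0.001,-0.002,0.1],[-0.001,-0.002,0.2],[-0.001,-0.002,0.29],[-0.001,-0.002,0.36],[-0.001,-0.002,0.4],[-0.001,-0.002,0.425],[-0.001,-0.002,0.425],[-0.001,-0.002,0.425],[-0.001,-0.002,0.425],[-0.001,-0.002,0.425],[-0.001,-0.002,0.425],[-0.001,-0.002,0.425],[-0.001,-0.002,0.425],[-0.001,-0.002,0.425],[-0.001,-0.002,0.425]]' --gripper '[1,1,1,1,1,1,1,1,0,0,0,0,0,0,0]'

```text
time: 15.52
ee_pos: [0.4225, -0.2619, 0.0298]
tcp_rot: [[-0.899, 0.437, 0.002], [0.437, 0.899, -0.002], [-0.003, -0.001, -1.0]]
force: [-3.0, 0.4, 8.4]
width: 0.0653
finger_force: 42.0
```

```bash
python3 - <<'E'
from bench import observe,cams,r
from h import *
s=observe();d=cams.get_image("wrist");np.savez("w11.npz",**d)
x,f=fit(d,s["ee_pos"],E["coarse"],.006)
print(s["ee_pos"],s["force"],x,f,"off",x-s["ee_pos"][:2],go(s,(*(s["ee_pos"][:2]+[.6232,-.1714]-x),.165)))
E
```

```text
[ 0.42254158 -0.26187559  0.02981909] [-2.95159409  0.39173171  8.41453278] [ 0.42211972 -0.26180582] -28.118199416649855 off [-4.21864784e-04  6.97647269e-05] [-0.3541  0.4229 -0.3372]
```

Call:
drive_tool --dr '[[0,0,0],[0,0,0],[0,0,0],[0,0,0],[0,0,0],[0,0,0],[0,0,0],[0,0,0],[0,0,0],[0,0,0],[0,0,0],[0,0,0],[0,0,0],[0,0,0]]' --offset '[[0,0,-0.06],[0,0,-0.16],[0,0,-0.25],[-0.02,0.02,-0.32],[-0.06,0.07,-0.34],[-0.12,0.14,-0.34],[-0.18,0.21,-0.34],[-0.24,0.28,-0.34],[-0.29,0.35,-0.34],[-0.33,0.4,-0.34],[-0.354,0.423,-0.34],[-0.354,0.423,-0.34],[-0.354,0.423,-0.34],[-0.354,0.423,-0.34]]' --gripper '[0,0,0,0,0,0,0,0,0,0,0,0,0,0]'

```text
time: 16.73
ee_pos: [0.6227, -0.1714, 0.1645]
tcp_rot: [[-0.899, 0.438, 0.0], [0.438, 0.899, -0.0], [-0.0, -0.0, -1.0]]
force: [0.1, -0.0, -1.4]
width: 0.065
finger_force: 45.6
```

```bash
python3 - <<'E'
from bench import observe,cams,r
from h import *
s=observe();d=cams.get_image("wrist");np.savez("w12.npz",**d)
z=s["ee_pos"][2]-.0298+.044
x,f=fit(d,s["ee_pos"],[(.033,z),(.0305,z)],.006)
print(s["ee_pos"],s["width"],s["finger_force"],x,f,go(s,(*(s["ee_pos"][:2]+[.6232,-.1714]-x),.0955)))
E
```

```text
[ 0.62266174 -0.17136169  0.16451934] 0.0650455899659271 45.555514097213745 [ 0.62214991 -0.17127297] -23.829331685592322 [-0.0025  0.0009  0.1725]
```

Call:
drive_tool --dr '[[0,0,0],[0,0,0],[0,0,0],[0,0,0],[0,0,0],[0,0,0],[0,0,0],[0,0,0],[0,0,0],[0,0,0],[0,0,0]]' --offset '[[-0.002,0.001,0.05],[-0.002,0.001,0.1],[-0.002,0.001,0.125],[-0.002,0.001,0.14],[-0.002,0.001,0.15],[-0.002,0.001,0.158],[-0.002,0.001,0.165],[-0.002,0.001,0.17],[-0.002,0.001,0.173],[-0.002,0.001,0.175],[-0.002,0.001,0.175]]' --gripper '[0,0,0,0,0,0,0,0,0,0,0]'

```text
time: 17.7
ee_pos: [0.6243, -0.1711, 0.0948]
tcp_rot: [[-0.899, 0.437, 0.001], [0.437, 0.899, -0.0], [-0.001, 0.0, -1.0]]
force: [-1.9, 0.6, 1.3]
width: 0.0657
finger_force: 45.8
```

Call:
drive_tool --dr '[[0,0,0],[0,0,0],[0,0,0],[0,0,0],[0,0,0],[0,0,0],[0,0,0],[0,0,0],[0,0,0],[0,0,0],[0,0,0],[0,0,0],[0,0,0]]' --offset '[[0,0,0.002],[0,0,0.003],[0,0,0.003],[0,0,0.003],[0,0,0.003],[0,0,0.003],[0,0,0.003],[0,0,-0.05],[0,0,-0.15],[0,0,-0.25],[0,0,-0.3],[0,0,-0.3],[0,0,-0.3]]' --gripper '[0,0,0,1,1,1,1,1,1,1,1,1,1]'

```text
time: 18.78
ee_pos: [0.6243, -0.1711, 0.2149]
tcp_rot: [[-0.899, 0.437, 0.002], [0.437, 0.899, -0.001], [-0.002, 0.0, -1.0]]
force: [-0.3, 0.6, -1.1]
width: 0.0852
finger_force: 0.0
```

```bash
python3 - <<'E'
from bench import observe,cams,r
from h import *
s=observe();d=cams.get_image("wrist");np.savez("w13.npz",**d)
for z in(.105,.107,.109,.111,.114): print(z,fit(d,(.6232,-.1715),[(.033,z),(.0305,z)],.006))
print(s["ee_pos"],s["force"])
l=dict(np.load("w10.npz"));print(fit(l,(.473,-.395),E["lid"],.006))
print("lid",go(s,(.473,-.395,.2)))
a=d["image"];b=cams.get_image("scene")["image"]
c=cv2.resize(b[140:270,270:400],(384,384),interpolation=cv2.INTER_CUBIC)
cv2.imwrite("pics/w13.png",cv2.resize(np.hstack([a,c])[:,:,::-1],(800,343)))
E
```

```text
0.105 (array([ 0.62472634, -0.17161478]), np.float64(-30.29023758498957))
0.107 (array([ 0.62416466, -0.17133942]), np.float64(-30.549819211186396))
0.109 (array([ 0.62358614, -0.17110909]), np.float64(-29.0177840510241))
0.111 (array([ 0.62298655, -0.17086611]), np.float64(-25.803731326956463))
0.114 (array([ 0.6209929 , -0.16955318]), np.float64(-23.741636881356058))
[ 0.62427888 -0.17111684  0.21492471] [-0.31570858  0.62329668 -1.05305618]
(array([ 0.47242751, -0.39502542]), np.float64(-12.390179754493092))
lid [ 0.0953 -0.6688  0.037 ]
```

View pics/w13.png

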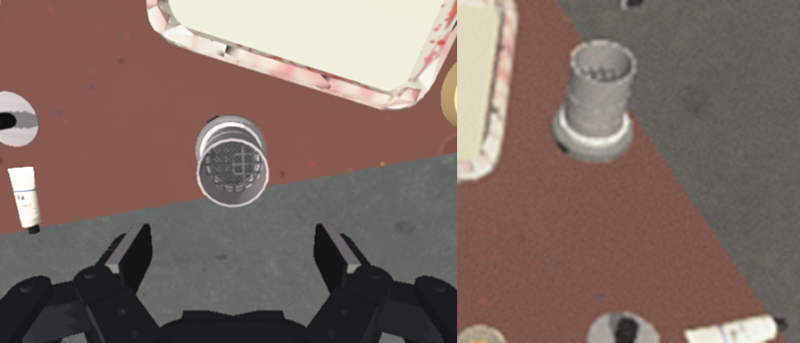

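The coarse sieve is seated at (233,173), and the column looks straight in the scene crop. Last is the lid.

Call:
drive_tool --dr '[[0,0,0],[0,0,0],[0,0,0],[0,0,0],[0,0,0],[0,0,0],[0,0,0],[0,0,0],[0,0,0],[0,0,0]]' --offset '[[0.095,-0.669,0.03],[0.095,-0.669,0.03],[0.095,-0.669,0.03],[0.095,-0.669,0.03],[0.095,-0.669,0.03],[0.095,-0.669,0.03],[0.095,-0.669,0.03],[0.095,-0.669,0.03],[0.095,-0.669,0.03],[0.095,-0.669,0.03]]' --gripper '[1,1,1,1,1,1,0.2,0.2,0.2,0.2]'

```text
time: 19.72
ee_pos: [0.473, -0.3944, 0.201]
tcp_rot: [[-0.899, 0.437, -0.001], [0.437, 0.899, 0.001], [0.002, 0.001, -1.0]]
force: [-0.4, 0.3, -0.1]
width: 0.0512
finger_force: 0.0
```

```bash
python3 - <<'E'
from bench import observe,cams,r
from h import *
s=observe();d=cams.get_image("wrist");np.savez("w14.npz",**d)
x,f=fit(d,(.4725,-.395),E["lid"],.006);k=fit(d,x,[(.010,.038)],.006);print(s["ee_pos"],s["width"],x,f,k,go(s,(*x,.025)),proj(d,[*x,.011]))
cv2.imwrite("pics/w14.png",d["image"][:,:,::-1])
E
```

```text
[ 0.47298115 -0.39437784  0.20102665] 0.05118336812472993 [ 0.47266666 -0.39532672] -16.831717706271235 (array([ 0.47080103, -0.39425677]), np.float64(-17.450766919102872)) [-0.001  -0.0028  0.4401] [[259.50379125 172.04171221]]
```

View pics/w14.png

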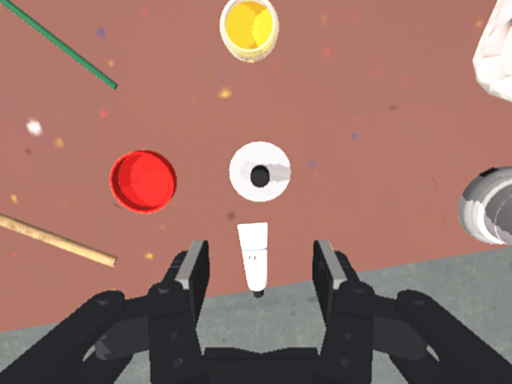

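The lid is at (260,172) with its knob at (260,176), and the tube and red pan are clear of the fingers. I'm gripping the knob.

Call:
drive_tool --dr '[[0,0,0],[0,0,0],[0,0,0],[0,0,0],[0,0,0],[0,0,0],[0,0,0],[0,0,0],[0,0,0],[0,0,0],[0,0,0],[0,0,0],[0,0,0],[0,0,0],[0,0,0],[0,0,0],[0,0,0]]' --offset '[[-0.001,-0.003,0.1],[-0.001,-0.003,0.2],[-0.001,-0.003,0.29],[-0.001,-0.003,0.36],[-0.001,-0.003,0.41],[-0.001,-0.003,0.437],[-0.001,-0.003,0.437],[-0.001,-0.003,0.437],[-0.001,-0.003,0.437],[-0.001,-0.003,0.437],[-0.001,-0.003,0.437],[-0.001,-0.003,0.437],[-0.001,-0.003,0.437],[-0.001,-0.003,0.437],[-0.001,-0.003,0.437],[-0.001,-0.003,0.437],[-0.001,-0.003,0.437]]' --gripper '[0.2,0.2,0.2,0.2,0.2,0.2,0.2,0.2,-0.8,-0.8,-0.8,-0.8,-0.8,-0.8,-0.8,-0.8,-0.8]'

```text
time: 21.18
ee_pos: [0.4732, -0.3968, 0.0289]
tcp_rot: [[-0.899, 0.438, 0.002], [0.438, 0.899, -0.002], [-0.002, -0.001, -1.0]]
force: [-0.5, 1.5, 6.5]
width: 0.0184
finger_force: 38.9
```

```bash
python3 - <<'E'
from bench import observe,cams,r
from h import *
s=observe();d=cams.get_image("wrist");np.savez("w15.npz",**d)
x,f=fit(d,s["ee_pos"],E["lid"],.006)
print(s["ee_pos"],s["force"],x,f,"off",x-s["ee_pos"][:2],go(s,(*(s["ee_pos"][:2]+[.6235,-.1712]-x),.19)))
E
```

```text
[ 0.47322766 -0.39677941  0.02885669] [-0.48152116  1.45969638  6.54962534] [ 0.47227895 -0.39644975] -11.030709795161568 off [-0.00094871  0.00032966] [-0.0945  0.6715 -0.4031]
```

Call:
drive_tool --dr '[[0,0,0],[0,0,0],[0,0,0],[0,0,0],[0,0,0],[0,0,0],[0,0,0],[0,0,0],[0,0,0],[0,0,0],[0,0,0],[0,0,0],[0,0,0],[0,0,0],[0,0,0],[0,0,0],[0,0,0]]' --offset '[[0,0,-0.06],[0,0,-0.15],[0,0,-0.24],[0,0,-0.33],[0,0.02,-0.4],[-0.01,0.08,-0.403],[-0.02,0.16,-0.403],[-0.035,0.25,-0.403],[-0.048,0.34,-0.403],[-0.06,0.43,-0.403],[-0.073,0.52,-0.403],[-0.083,0.6,-0.403],[-0.09,0.65,-0.403],[-0.095,0.672,-0.403],[-0.095,0.672,-0.403],[-0.095,0.672,-0.403],[-0.095,0.672,-0.403]]' --gripper '[-0.8,-0.8,-0.8,-0.8,-0.8,-0.8,-0.8,-0.8,-0.8,-0.8,-0.8,-0.8,-0.8,-0.8,-0.8,-0.8,-0.8]'

```text
time: 22.65
ee_pos: [0.6238, -0.1725, 0.1886]
tcp_rot: [[-0.899, 0.439, -0.0], [0.439, 0.899, -0.0], [-0.0, -0.0, -1.0]]
force: [0.6, -0.5, -0.9]
width: 0.0185
finger_force: 39.4
```

```bash
python3 - <<'E'
from bench import observe,cams,r
from h import *
s=observe();d=cams.get_image("wrist");np.savez("w16.npz",**d)
z=s["ee_pos"][2]-.0289+.011
x,f=fit(d,s["ee_pos"],[(.033,z)],.006)
print(s["ee_pos"],s["width"],s["finger_force"],x,f,go(s,(*(s["ee_pos"][:2]+[.6235,-.1712]-x),.131)))
cv2.imwrite("pics/w16.png",d["image"][:,:,::-1])
E
```

```text
[ 0.62380194 -0.17248916  0.1886468 ] 0.018480450146658695 39.429844482801855 [ 0.62290581 -0.17254445] -8.89806716590623 [1.000e-04 3.700e-03 1.441e-01]
```

View pics/w16.png

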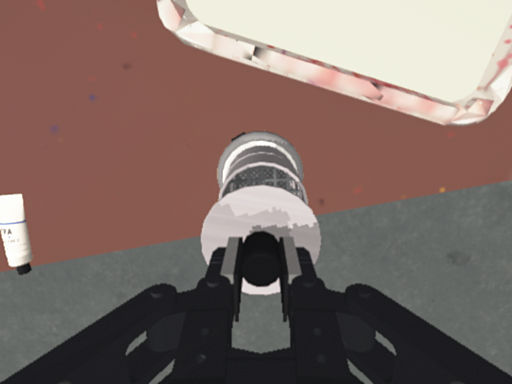

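The lid at (261,240) is level in the grip above the stack. I'm lowering it.

Call:
drive_tool --dr '[[0,0,0],[0,0,0],[0,0,0],[0,0,0],[0,0,0],[0,0,0],[0,0,0],[0,0,0],[0,0,0],[0,0,0],[0,0,0]]' --offset '[[0,0.003,0.04],[0,0.003,0.08],[0,0.003,0.1],[0,0.003,0.115],[0,0.003,0.125],[0,0.003,0.132],[0,0.003,0.138],[0,0.003,0.142],[0,0.003,0.144],[0,0.003,0.146],[0,0.003,0.146]]' --gripper '[-0.8,-0.8,-0.8,-0.8,-0.8,-0.8,-0.8,-0.8,-0.8,-0.8,-0.8]'

```text
time: 23.62
ee_pos: [0.6252, -0.1702, 0.1306]
tcp_rot: [[-0.899, 0.437, 0.001], [0.437, 0.899, -0.0], [-0.001, 0.0, -1.0]]
force: [-0.7, 0.2, 0.8]
width: 0.0182
finger_force: 39.6
```

Call:
drive_tool --dr '[[0,0,0],[0,0,0],[0,0,0]]' --offset '[[0,0,0.002],[0,0,0.003],[0,0,0.003]]' --gripper '[-0.8,-0.8,-0.8]'

```text
time: 23.87
ee_pos: [0.6255, -0.1703, 0.1304]
tcp_rot: [[-0.899, 0.437, 0.002], [0.437, 0.899, -0.001], [-0.002, 0.0, -1.0]]
force: [-2.4, 0.4, 9.6]
width: 0.0181
finger_force: 40.5
```

Call:
drive_tool --dr '[[0,0,0],[0,0,0],[0,0,0],[0,0,0],[0,0,0],[0,0,0],[0,0,0],[0,0,0],[0,0,0],[0,0,0],[0,0,0],[0,0,0]]' --offset '[[0,0,0],[0,0,0],[0,0,0],[0,0,0],[0,0,0],[0,0,-0.05],[0,0,-0.13],[0,0,-0.2],[0,0,-0.25],[0,0,-0.25],[0,0,-0.25],[0,0,-0.25]]' --gripper '[0.4,0.4,0.4,0.4,0.4,0.4,0.4,0.4,0.4,0.4,0.4,0.4]'

```text
time: 24.87
ee_pos: [0.6246, -0.1701, 0.2278]
tcp_rot: [[-0.899, 0.437, -0.001], [0.437, 0.899, 0.0], [0.001, -0.0, -1.0]]
force: [0.1, -0.6, -0.5]
width: 0.0598
finger_force: 0.0
```

```bash
python3 - <<'E'
from bench import observe,cams,r
from h import *
s=observe();d=cams.get_image("wrist")
for z in(.107,.109,.111,.113,.116): print(z,fit(d,(.6235,-.1712),[(.033,z)],.005))
print(s["time"],s["ee_pos"],s["force"])
a=d["image"];b=cams.get_image("scene")["image"]
c=cv2.resize(b[120:250,260:390],(384,384),interpolation=cv2.INTER_CUBIC)
cv2.imwrite("pics/w17.png",cv2.resize(np.hstack([a,c])[:,:,::-1],(800,343)))
E
```

```text
0.107 (array([ 0.6253098 , -0.17059961]), np.float64(-13.543423506539972))
0.109 (array([ 0.62469878, -0.17042563]), np.float64(-14.431924679725405))
0.111 (array([ 0.62409811, -0.17027603]), np.float64(-14.742855501833823))
0.113 (array([ 0.62357012, -0.17000046]), np.float64(-14.264544862242428))
0.116 (array([ 0.62269421, -0.16964391]), np.float64(-12.159225070599627))
24.8667 [ 0.62462791 -0.1700638   0.22779852] [ 0.07881791 -0.62878221 -0.4621061 ]
```

View pics/w17.png

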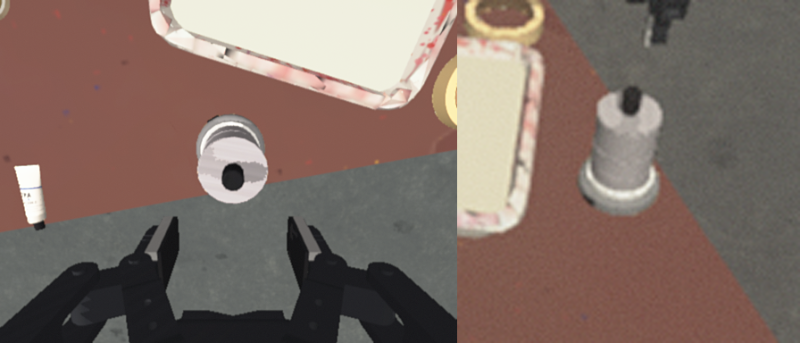

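The full stack stands straight in both views, with the lid flush at (233,172). The fitted disc height matches the seated value less the usual 2 mm offset, and the gripper is clear. I'm handing in.

```bash
python3 -c "
from bench import r
print(r.finish_job())"
```

```text
the job is handed in; nothing more can be done
None
```

The sieve set is built on the shaker base in the order asked (pan, fine sieve, coarse sieve, lid), each piece looking upright and seated in the last pictures. I left the jar, bottle and tube alone and handed the job in at about 25 s; no verdict came back.

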